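# Show where the missing heat sink goes

## Robot

A 6-joint arm with a two-finger parallel gripper is mounted at the origin on a cart in front of the work surface, level with it; the furniture and walls round the work are solid. World frame = base frame: x ahead of the robot, y to its left, z up, the work surface at z = 0. Lengths are in m, angles in degrees, forces in N, time in s.
With the tool pointing down it reaches from about 0.325 to 0.9 m from the base axis. Payload 6.1 kg.
Tool frame: the origin (TCP) lies midway between the tips of the shut fingers; the grasp point (between the pads) lies 19 mm behind it (pinch_z is the distance from the TCP to the grasp point, in m); z points along the fingers, y is the line along which they close (so a half turn about z gives the same grasp; the last joint's range is limited). The gripper opens to 85 mm and grips with 20 to 120 N. Pads are 22 mm wide; open, the fingers measure 114 mm over their backs; the gripper's body (76 mm by 85 mm) begins 54 mm behind the grasp point. The pads swing forward as they close: fully open they stand 13 mm farther back than shut.
Start: joints at [56.488, 12.628, 87.462, -0, 79.91, -7.225], TCP at [0.277, 0.56, 0.231] pointing down, gripper open.
Joint ranges: [-170.65, 170.65], [-52.31, 119.04], [5.05, 147.46], [-71.25, 251.25], [11.57, 151.72], [-153.62, 153.62]. Speed limits (degrees/s): [147.25, 147.25, 172.46, 180, 180, 180].

## Interface

Orientations are given as a 3x3 rotation matrix whose columns are the frame's x, y, z axes.
In Python, from plant import observe, capture, camera_model, finish_job, pinch_z gives the robot as it stands.
- The arm moves only by the tool step_arm, never from a script. Its arguments are lists of equal length, an entry for each row: "slide": the shift along the tool's x, y, z scaled (see below), a list of three; "angular": the turn, a rotation vector about the tool's x, y, z scaled (see below), a list of three; "hand": the finger opening in mm, from 0 to 85.4. A call has 1 to 12 rows; each row shifts and turns the commanded pose from where the row before left it, along the tool's axes as they then stand; what a row does not reach is not made up. The controller multiplies each number of a shift by 20 mm and each number of a turn by 0.08 rad. A row lasts 1/12 s, in which the tool goes at most 41.7 mm and 7.16 degrees, less where a joint would pass 70% of its speed; a pose out of reach is approached as far as the arm can. A call with a number of a shift or a turn outside -1 to 1 is refused whole. A call with a gripper value outside its range is refused whole. The fingers move at their own pace and stop on an object; "grip_force" is the grip in N (left out, the last holds). Time passes only in rows, so rows that do not move let the fingers close. It gives the time, the measured TCP pose, the force, the opening and the grip force at its end, in the units of the state.
- observe(): the state, without advancing time (a new reading comes with each control period).
- capture(name): name is "scene" or "top"; returns the picture (480x640x3 uint8, red, green, blue); there is no depth.
- camera_model(name): a dict with "mtx" (3x3 intrinsics, pixels), "R" (3x3) and "t" (3): a world point X has camera coordinates R X + t. Camera axes: x right, y down, z forward; pixel columns grow to the right and rows downward; lengths in m; the calibration is good to about 2 mm. A picture is of the moment at which its call begins. camera_model takes no time and is no camera call.
- finish_job(): hands the job in; it is judged then, once.
The state is a dict: "time": time; "joints": joint angles; "joint_velocities": joint speeds; "joint_torque": joint torques, N m; "eef_pos": TCP position; "tool_rot": TCP orientation; "contact_force": force on the tool from outside, world axes, zero at the start; "ft_torque": the same for the moment, N m; "finger_gap": finger opening in m; "finger_force": force on a finger pad.
Only numpy, scipy, OpenCV 4.12 (cv2) and the standard library are available. Lean on these libraries where they do the work, as an engineer would, in place of code of your own. Each camera call takes 0.05 s, during which the arm holds its last target. There are 200 camera calls.

## Task

Call a colleague by pressing the red call button all the way down and letting it go, then show them the next assembly step: point with the fingertips from just above (2 to 3 cm, not touching) at the loose heat sink in the tray for two seconds, then in the same way for two seconds at the chip on the green board that has no heat sink yet. Last, draw back up to at least 20 cm above the bench. Do not touch or move the tray, the parts in it, or the board with what it carries, and do not bring the fingertips low over the other two parts in the tray or over the heat sink that is already fitted.

Things in the scene. Friction and masses are not known exactly. Their poses are not given: they have to be found in the camera images.
- call_button (a joint): travel of the red call button, in m: 0 up, 0.006 fully down; pressed straight down, springs back; about 5 N holds it fully down
- call_button_top (a point): centre of the top of the button's round red cap, 36 mm across, in a low black housing fixed to the right part of the bench; presses downward
- heat_sink: the loose black finned heat sink, 28x36x18 mm, lying fins up on the pink liner of the black tray among two other parts; origin at the centre of its underside, z up
- chip_case: round light-blue clam case, 40x36x13 mm, lying in the tray; origin at the centre of its underside; leave alone
- fuse_box: small yellowish card box, 42x62x24 mm, lying in the tray; origin at the centre of its underside; leave alone
- tray: black parts tray on the left of the bench, 124x236 mm, rim 18 mm high, with a pale pink foam liner whose top is 6 mm above the bench; origin at the centre of its underside, long side along its y; the three parts lie in one row along its middle, about 68 mm apart, in any order
- board: green control board, 134x214 mm, 2 mm thick with connectors to 12 mm high, fixed flat on the bench; origin at the centre of its underside, long side along its y; carries two equal chips 120 mm apart on its long middle line
- bare_chip: the chip without heat sink: black square 36x36 mm, 4 mm thick, with a bare silver metal lid 27 mm square; fixed on the board, at either of the two places; origin at the centre of its underside, 2 mm above the bench, so its lid is 6 mm above the bench
- cooled_chip: the other, equal chip, on which a black finned heat sink 28x36x18 mm is already fitted; fixed on the board; origin at the centre of the chip's underside; the top of its fins is 24 mm above the bench; leave alone
There are look-alikes about, which are no part of the job. What is shaped like the heat_sink but orange is not meant. Leave any orange look-alike of the part that bears call_button alone.

How it is judged (in metres and radians):
On the way, in this order (a step that is already met when the one before it is completed fails the run):
1. the call button is pressed down (value of joint call_button above 0.0045 m), for 0.05 s.
2. the button is let go and is up again (value of joint call_button below 0.001 m), for 0.1 s.
3. the gripper points at the loose heat sink from just above and dwells (horizontal distance between the grasp point and heat_sink below 0.018 m and z of the grasp point in the frame of heat_sink between 0.023 and 0.093 m), for 1.5 s.
4. the gripper points at the bare chip from just above and dwells (horizontal distance between the grasp point and bare_chip below 0.018 m and z of the grasp point in the frame of bare_chip between 0.009 and 0.079 m), for 1.5 s.
At the end, for the whole second after the job is handed in: Button pressed, released; each dwell 1.5 s with the grasp point (between the finger pads) within 18 mm sideways and 5 to 75 mm above the thing's top. At the end: grasp point over 200 mm above the bench, button up, tray and its three parts at rest within 4 mm of where they began (height (world z) of the grasp point above 0.2 m and value of joint call_button below 0.001 m and distance of each of heat_sink, chip_case, fuse_box, tray from where it was at the start of the episode below 0.004 m and linear speed of each of heat_sink, chip_case, fuse_box, tray below 0.02 m/s); the robot touches nothing.
It fails at once if the loose heat sink, the bare chip or the board was touched (contact force between any of the fingers, the arm and heat_sink above 0.3 N or contact force between any of the fingers, the arm and bare_chip above 0.3 N or contact force between any of the fingers, the arm and board above 0.3 N).
It fails at once if the tray, another part in it or the cooled chip was touched (contact force between any of the fingers, the arm and tray above 0.3 N or contact force between any of the fingers, the arm and chip_case above 0.3 N or contact force between any of the fingers, the arm and fuse_box above 0.3 N or contact force between any of the fingers, the arm and cooled_chip above 0.3 N).
It fails at once if a part in the tray, or the tray, was moved (over 4 mm) (distance of any of heat_sink, chip_case, fuse_box, tray from where it was at the start of the episode above 0.004 m).
It fails at once if the gripper came low (grasp point within 15 mm sideways and less than 45 mm above the top) over a wrong thing ((horizontal distance between the grasp point and chip_case below 0.015 m and z of the grasp point in the frame of chip_case below 0.058 m) or (horizontal distance between the grasp point and fuse_box below 0.015 m and z of the grasp point in the frame of fuse_box below 0.069 m) or (horizontal distance between the grasp point and cooled_chip below 0.015 m and z of the grasp point in the frame of cooled_chip below 0.067 m)).
It also fails if it takes over 59 s, if anything falls off the work surface, if the arm or the gripper's body presses on something with over 40 N, if the wrist force passes 120 N, or if a joint passes its speed limit or range.

## Working session

There is one attempt and no reset: what is moved stays moved. The work goes in short steps, Python scripts to look and compute and a tool call to move; the robot and the scene stay as the last step left them, time stands still between calls to the robot, and variables do not carry over. Pictures are saved under pics/ and viewed, at most 10 in all, crops included, and the job is handed in when it is done.

Besides the shell and the picture viewer there is one more tool, called after "Emit:" as a command line: name --argument value ..., lists and objects as JSON in quotes. step_arm: Moves the arm, as the interface text tells. Its arguments: {"type":"object","properties":{"slide":{"type":"array"},"angular":{"type":"array"},"hand":{"type":"array"},"grip_force":{"type":"number"}},"required":["slide","angular","hand"]}

```bash
mkdir -p pics
python3 - <<'E'
from plant import *
import cv2,numpy as np
for n in("scene","top"):
    cv2.imwrite(f"pics/{n}0.png",capture(n)[:,:,::-1]); m=camera_model(n); print(n,m)
s=observe();print(s,pinch_z)
E
```

```text
scene {'mtx': array([[561.75353275,   0.        , 327.67504703],
       [  0.        , 561.75353275, 246.33754212],
       [  0.        ,   0.        ,   1.        ]]), 'R': array([[ 0.59821943, -0.80132006, -0.00443556],
       [-0.34063892, -0.2492834 , -0.90654449],
       [ 0.72532657,  0.54382346, -0.42208697]]), 't': array([-0.30590298,  0.22832215,  1.00906846])}
top {'mtx': array([[553.82868457,   0.        , 321.73016772],
       [  0.        , 553.82868457, 236.91104848],
       [  0.        ,   0.        ,   1.        ]]), 'R': array([[ 0.02209137, -0.99964529, -0.01487518],
       [-0.99133836, -0.01997624, -0.1298045 ],
       [ 0.12946131,  0.0176139 , -0.99142802]]), 't': array([0.02506307, 0.54088888, 1.1573498 ])}
{'time': 0.1, 'joints': array([ 5.64877145e+01,  1.26715545e+01,  8.75202458e+01,  2.41405504e-03,
        7.99128476e+01, -7.22512419e+00]), 'joint_velocities': array([ 0.00698119, -0.20389321, -0.13310183,  0.01380637, -0.05187259,
        0.04708602]), 'joint_torque': array([ 3.80542524e-04, -4.98245180e+01, -3.90548873e+01, -2.66358766e-04,
        5.68004732e-03, -1.22576494e-04]), 'eef_pos': array([0.27647097, 0.55989407, 0.23029011]), 'tool_rot': array([[-8.96582264e-01,  4.42876005e-01, -1.04299719e-03],
       [ 4.42877151e-01,  8.96581050e-01, -1.49993029e-03],
       [ 2.70848378e-04, -1.80673052e-03, -9.99998331e-01]]), 'contact_force': array([-0.52469834, -0.60626775,  0.35748739]), 'ft_torque': array([-0.06914473, -0.00451315,  0.00790639]), 'finger_force': 0.0, 'finger_gap': 0.08515395923066361} 0.0187
```

View pics/top0.png

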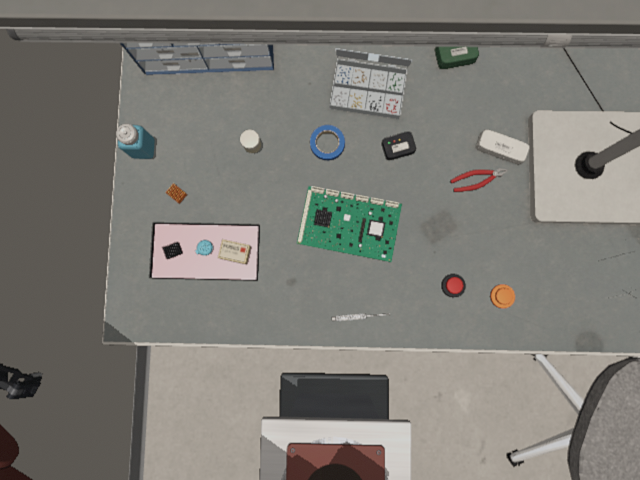

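View pics/scene0.png

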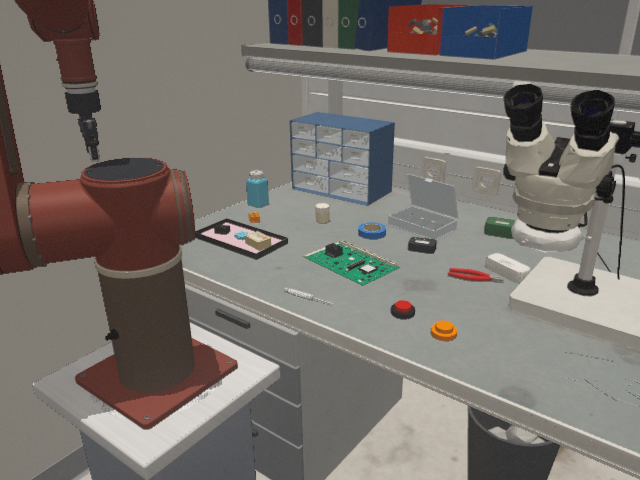

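Top view: the loose black heat sink is at (173,250). Its look-alikes are the orange one at (176,193) and the fitted one on the board at (322,217). The bare silver chip is at (375,229), the red button at (454,286) and the orange button at (503,296). Next I'll check the choices in one close crop and measure them.

```bash
cat > h.py <<'E'
import numpy as np,cv2
from plant import *
def ray(n,uv,z):
    m=camera_model(n);R,t=m["R"],m["t"];c=-R.T@t
    d=R.T@np.linalg.inv(m["mtx"])@np.array([*uv,1.]);return c+d*(z-c[2])/d[2]
def proj(n,X):
    m=camera_model(n);p=m["mtx"]@(m["R"]@np.array(X)+m["t"]);return p[:2]/p[2]
def blob(mask,x0,y0,x1,y1):
    k=np.zeros(mask.shape,np.uint8);k[y0:y1,x0:x1]=mask[y0:y1,x0:x1]
    n,l,s,c=cv2.connectedComponentsWithStats(k);i=1+np.argmax(s[1:,4]);return c[i],s[i]
E
python3 - <<'E'
from h import *
im=cv2.imread("pics/top0.png");g=im.max(2).astype(int);h=im.astype(int)
red=(h[:,:,2]>140)&(h[:,:,1]<90)&(h[:,:,0]<90)
bl=lambda m,*b:blob(m.astype(np.uint8),*b)
for nm,m,b,z in [("button",red,(435,265,473,305),.02),("sink",g<90,(158,238,188,263),.015),("case",h[:,:,0]>h[:,:,2]+40,(190,235,218,262),.019),
  ("lid",h.min(2)>170,(364,217,388,242),.006),("cooled",g<70,(310,203,338,232),.024),("tray",(h.min(2)>120),(140,215,268,290),.006)]:
    c,s=bl(m,*b);print(nm,c.round(1),s,ray("top",c,z).round(4))
s=cv2.imread("pics/scene0.png");hs=s.astype(int);c,st=bl((hs[:,:,2]>140)&(hs[:,:,1]<70)&(hs[:,:,0]<70),385,290,420,325)
print("scene button",c,st,[ray("scene",c,z).round(4) for z in(.01,.02,.03,.04)],[ray("top",(454,285),z).round(4) for z in(.01,.02,.03,.04)])
print(proj("top",[.277,.56,.23]))
a=cv2.resize(im[215:290,145:265],None,fx=5,fy=5,interpolation=2)[:,:400*2];b=cv2.resize(im[180:300,295:520],None,fx=2.6,fy=2.6,interpolation=2)
o=np.zeros((600,600,3),np.uint8);a=cv2.resize(a,(448,280));o[:280,:448]=a;o[282:282+b.shape[0],:b.shape[1]]=b[:318,:600];cv2.imwrite("pics/crop.png",o)
E
```

```text
button [454.4 284.9] [447 277  16  16 199] [ 0.444  -0.2507  0.02  ]
sink [172.2 250.1] [163 242  20  17 210] [0.5071 0.364  0.015 ]
case [203.8 247.5] [196 240  16  15 182] [0.5138 0.2939 0.019 ]
lid [375.7 227.8] [369 222  14  13 137] [ 0.5668 -0.0818  0.006 ]
cooled [322.5 217.5] [314 208  18  19 241] [0.5845 0.036  0.024 ]
tray [205.8 251.7] [ 152  224  106   56 5049] [0.5061 0.292  0.006 ]
scene button [402.72115385 304.53846154] [395 301  16   8 104] [array([ 0.4552, -0.2425,  0.01  ]), array([ 0.4403, -0.2505,  0.02  ]), array([ 0.4254, -0.2585,  0.03  ]), array([ 0.4105, -0.2664,  0.04  ])] [array([ 0.4442, -0.2521,  0.01  ]), array([ 0.4438, -0.2499,  0.02  ]), array([ 0.4433, -0.2476,  0.03  ]), array([ 0.4428, -0.2454,  0.04  ])]
[ 19.52987647 364.85161768]
```

View pics/crop.png

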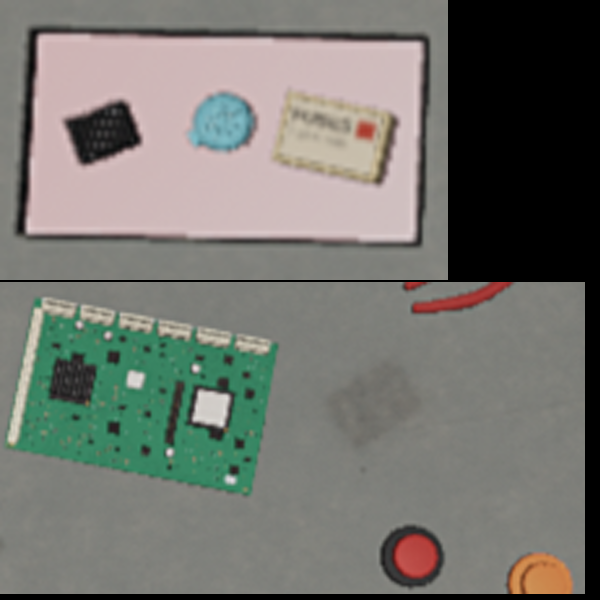

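The crop confirms the choices: the loose heat sink is the black part at the left of the tray, the bare lid is at (376,228), and the red button is at (454,285). The chip spacing measures 119 mm (120 given) and the part spacing 70 mm (68 given), so the measurements hold. I'm moving to the button first, with the gripper closed.

Emit:
step_arm --slide '[[-0.3,-0.4,0],[-0.7,-0.9,0],[-0.7,-0.9,0],[-0.7,-0.9,0],[-0.7,-0.9,0],[-0.7,-0.9,0],[-0.7,-0.9,0],[-0.7,-0.9,0],[-0.7,-0.9,0],[-0.7,-0.9,0],[-0.7,-0.9,0],[-0.7,-0.9,0]]' --angular '[[0,0,0],[0,0,0],[0,0,0],[0,0,0],[0,0,0],[0,0,0],[0,0,0],[0,0,0],[0,0,0],[0,0,0],[0,0,0],[0,0,0]]' --hand '[0,0,0,0,0,0,0,0,0,0,0,0]'

```text
time: 1.1
eef_pos: [0.3287, 0.3031, 0.2309]
tool_rot: [[-0.897, 0.443, -0.0], [0.443, 0.897, -0.0], [0.0, -0.001, -1.0]]
contact_force: [0.7, 0.0, -0.5]
finger_gap: -0.0001
finger_force: 0.0
```

Emit:
step_arm --slide '[[-0.7,-0.9,0],[-0.7,-0.9,0],[-0.7,-0.9,0],[-0.7,-0.9,0],[-0.7,-0.9,0],[-0.7,-0.9,0],[-0.7,-0.9,0],[-0.7,-0.9,0],[-0.7,-0.9,0],[-0.7,-0.9,0],[-0.7,-0.9,0],[-0.7,-0.9,0]]' --angular '[[0,0,0],[0,0,0],[0,0,0],[0,0,0],[0,0,0],[0,0,0],[0,0,0],[0,0,0],[0,0,0],[0,0,0],[0,0,0],[0,0,0]]' --hand '[0,0,0,0,0,0,0,0,0,0,0,0]'

```text
time: 2.1
eef_pos: [0.3834, 0.0353, 0.231]
tool_rot: [[-0.896, 0.443, -0.0], [0.443, 0.896, -0.0], [-0.0, -0.0, -1.0]]
contact_force: [1.0, 0.0, 0.8]
finger_gap: -0.0002
finger_force: 0.0
```

Emit:
step_arm --slide '[[-0.7,-0.9,0],[-0.7,-0.9,0],[-0.7,-0.9,0],[-0.7,-0.9,0],[-0.7,-0.9,0],[-0.7,-0.9,0],[-0.7,-0.9,0],[-0.7,-0.9,0],[-0.7,-0.9,0],[-0.7,-0.9,0],[-0.5,-0.7,0],[0,0,0]]' --angular '[[0,0,0],[0,0,0],[0,0,0],[0,0,0],[0,0,0],[0,0,0],[0,0,0],[0,0,0],[0,0,0],[0,0,0],[0,0,0],[0,0,0]]' --hand '[0,0,0,0,0,0,0,0,0,0,0,0]'

```text
time: 3.1
eef_pos: [0.432, -0.2063, 0.231]
tool_rot: [[-0.895, 0.445, -0.0], [0.445, 0.895, -0.001], [0.0, -0.001, -1.0]]
contact_force: [0.2, 0.0, 0.1]
finger_gap: -0.0001
finger_force: 0.0
```

Emit:
step_arm --slide '[[-0.76,-0.86,0],[-0.76,-0.86,0],[0,0,1],[0,0,1],[0,0,1],[0,0,1],[0,0,1],[0,0,1],[0,0,1],[0,0,1],[0,0,0.8],[0,0,0]]' --angular '[[0,0,0],[0,0,0],[0,0,0],[0,0,0],[0,0,0],[0,0,0],[0,0,0],[0,0,0],[0,0,0],[0,0,0],[0,0,0],[0,0,0]]' --hand '[0,0,0,0,0,0,0,0,0,0,0,0]'

```text
time: 4.1
eef_pos: [0.4416, -0.2452, 0.0517]
tool_rot: [[-0.897, 0.443, -0.006], [0.443, 0.897, 0.005], [0.007, 0.002, -1.0]]
contact_force: [-0.7, 0.9, -0.7]
finger_gap: -0.0
finger_force: 0.0
```

Run:
```python
from h import *
a=capture("scene");b=capture("top");p=observe()["eef_pos"];print(p)
u=proj("scene",p);v=proj("top",p);print(u,v,proj("scene",[.444,-.2505,.02]))
f=lambda i,c:cv2.resize(i[c[1]-40:c[1]+40,c[0]-40:c[0]+40,::-1],(400,400),interpolation=2)
cv2.imwrite("pics/near.png",np.hstack([f(a,(403,295)),f(b,(454,280))]))
```

```text
[ 0.44381867 -0.24700858  0.05506493]
[402.97377619 288.84762366] [456.35590372 284.20336962] [403.59627781 303.81432755]
```

View pics/near.png

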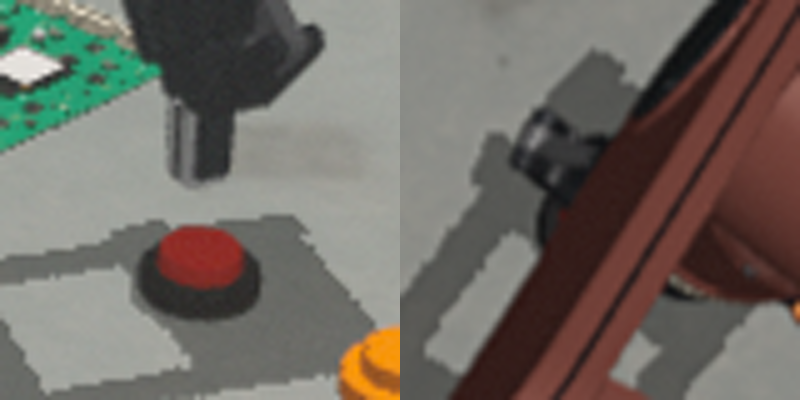

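The scene crop shows the closed fingertips right above the red cap: tips near (402,290), cap near (403,304). I'll press gently and watch the force.

Emit:
step_arm --slide '[[-0.08,-0.15,0.4],[0,0,0.4],[0,0,0.4],[0,0,0.3],[0,0,0.1],[0,0,0.1],[0,0,0],[0,0,0]]' --angular '[[0,0,0],[0,0,0],[0,0,0],[0,0,0],[0,0,0],[0,0,0],[0,0,0],[0,0,0]]' --hand '[0,0,0,0,0,0,0,0]'

```text
time: 4.87
eef_pos: [0.4447, -0.2513, 0.0214]
tool_rot: [[-0.897, 0.443, -0.0], [0.443, 0.897, 0.0], [0.0, 0.0, -1.0]]
contact_force: [-1.1, -0.5, 1.3]
finger_gap: 0.0001
finger_force: 0.8
```

Emit:
step_arm --slide '[[0,0,0.1],[0,0,0.1],[0,0,0]]' --angular '[[0,0,0],[0,0,0],[0,0,0]]' --hand '[0,0,0]'

```text
time: 5.12
eef_pos: [0.4451, -0.2516, 0.0175]
tool_rot: [[-0.897, 0.443, 0.001], [0.443, 0.897, -0.001], [-0.001, -0.0, -1.0]]
contact_force: [1.1, 0.6, 3.3]
finger_gap: 0.0002
finger_force: 2.0
```

Emit:
step_arm --slide '[[0,0,0.1],[0,0,0.05],[0,0,0]]' --angular '[[0,0,0],[0,0,0],[0,0,0]]' --hand '[0,0,0]'

```text
time: 5.37
eef_pos: [0.4453, -0.2517, 0.0159]
tool_rot: [[-0.897, 0.443, 0.0], [0.443, 0.897, -0.0], [-0.001, -0.0, -1.0]]
contact_force: [-4.8, 3.2, 14.8]
finger_gap: -0.0001
finger_force: 7.7
```

A force of 14.8 N with the motion stopped means the button is fully down. I'm letting go and rising.

Emit:
step_arm --slide '[[0,0,-0.2],[0,0,-0.5],[0,0,-1],[0,0,-1],[0,0,-1],[0,0,-1],[0,0,-1],[0,0,-1],[0,0,-1],[0,0,-0.5],[0,0,0],[0,0,0]]' --angular '[[0,0,0],[0,0,0],[0,0,0],[0,0,0],[0,0,0],[0,0,0],[0,0,0],[0,0,0],[0,0,0],[0,0,0],[0,0,0],[0,0,0]]' --hand '[0,0,0,0,0,0,0,0,0,0,0,0]'

```text
time: 6.37
eef_pos: [0.4448, -0.2514, 0.1782]
tool_rot: [[-0.897, 0.443, 0.001], [0.443, 0.897, -0.0], [-0.001, -0.0, -1.0]]
contact_force: [-0.2, 0.0, 0.1]
finger_gap: -0.0001
finger_force: 0.0
```

Run:
```python
from h import *
a=capture("scene")[:,:,::-1];p=observe();print(p["eef_pos"],p["contact_force"])
hs=a.astype(int);print(blob(((hs[:,:,2]>140)&(hs[:,:,1]<70)&(hs[:,:,0]<70)).astype(np.uint8),385,290,420,325))
d=np.array([.507,.364,.2])-p["eef_pos"];print(p["tool_rot"].T@d*50)
```

```text
[ 0.44418716 -0.25097063  0.17722668] [ 0.41668017 -0.88900448 -1.05053616]
(array([403.21348315, 304.37078652]), array([396, 301,  15,   8,  89], dtype=int32))
[10.80340333 28.95979494 -1.11764718]
```

Emit:
step_arm --slide '[[0.2,0.5,-0.4],[0.36,0.96,-0.4],[0.36,0.96,0],[0.36,0.96,0],[0.36,0.96,0],[0.36,0.96,0],[0.36,0.96,0],[0.36,0.96,0],[0.36,0.96,0],[0.36,0.96,0],[0.36,0.96,0],[0.36,0.96,0]]' --angular '[[0,0,0],[0,0,0],[0,0,0],[0,0,0],[0,0,0],[0,0,0],[0,0,0],[0,0,0],[0,0,0],[0,0,0],[0,0,0],[0,0,0]]' --hand '[0,0,0,0,0,0,0,0,0,0,0,0]'

```text
time: 7.42
eef_pos: [0.4671, -0.0143, 0.1934]
tool_rot: [[-0.897, 0.443, -0.002], [0.443, 0.897, 0.001], [0.002, -0.0, -1.0]]
contact_force: [0.4, -0.9, 0.2]
finger_gap: -0.0001
finger_force: 0.0
```

Emit:
step_arm --slide '[[0.36,0.96,0],[0.36,0.96,0],[0.36,0.96,0],[0.36,0.96,0],[0.36,0.96,0],[0.36,0.96,0],[0.36,0.96,0],[0.36,0.96,0],[0.36,0.96,0],[0.36,0.96,0],[0.36,0.96,0],[0.36,0.96,0]]' --angular '[[0,0,0],[0,0,0],[0,0,0],[0,0,0],[0,0,0],[0,0,0],[0,0,0],[0,0,0],[0,0,0],[0,0,0],[0,0,0],[0,0,0]]' --hand '[0,0,0,0,0,0,0,0,0,0,0,0]'

```text
time: 8.42
eef_pos: [0.4913, 0.2301, 0.1932]
tool_rot: [[-0.897, 0.443, -0.002], [0.443, 0.897, -0.001], [0.002, -0.002, -1.0]]
contact_force: [-0.3, 0.6, 0.0]
finger_gap: -0.0002
finger_force: 0.0
```

Emit:
step_arm --slide '[[0.36,0.96,0],[0.36,0.96,0],[0.36,0.96,0],[0.36,0.96,0],[0.36,0.96,0],[0.36,0.96,0],[0.2,0.5,0],[0,0,0],[0,0,0]]' --angular '[[0,0,0],[0,0,0],[0,0,0],[0,0,0],[0,0,0],[0,0,0],[0,0,0],[0,0,0],[0,0,0]]' --hand '[0,0,0,0,0,0,0,0,0]'

```text
time: 9.17
eef_pos: [0.5049, 0.3618, 0.1934]
tool_rot: [[-0.897, 0.442, -0.002], [0.442, 0.897, -0.001], [0.001, -0.002, -1.0]]
contact_force: [0.0, 0.3, 0.4]
finger_gap: -0.0001
finger_force: 0.0
```

Run:
```python
from h import *
p=observe();print(p["eef_pos"],p["tool_rot"].T@(np.array([.507,.364,.049])-p["eef_pos"])*50)
```

```text
[0.50486223 0.36178308 0.19339473] [-0.05305825  0.16043811  7.21940095]
```

Lined up to within about 3 mm. I'll go down to about 3 cm above the heat sink first, then trim.

Emit:
step_arm --slide '[[-0.05,0.15,0.5],[0,0,1],[0,0,1],[0,0,1],[0,0,1],[0,0,1],[0,0,0.8],[0,0,0.4],[0,0,0.2],[0,0,0.1],[0,0,0],[0,0,0]]' --angular '[[0,0,0],[0,0,0],[0,0,0],[0,0,0],[0,0,0],[0,0,0],[0,0,0],[0,0,0],[0,0,0],[0,0,0],[0,0,0],[0,0,0]]' --hand '[0,0,0,0,0,0,0,0,0,0,0,0]'

```text
time: 10.17
eef_pos: [0.5088, 0.3643, 0.0555]
tool_rot: [[-0.896, 0.443, 0.002], [0.443, 0.896, 0.001], [-0.001, 0.002, -1.0]]
contact_force: [0.4, -0.3, 0.4]
finger_gap: 0.0003
finger_force: 0.0
```

Run:
```python
from h import *
a=capture("scene");b=capture("top");p=observe();print(p["eef_pos"],p["tool_rot"].T@(np.array([.507,.364,.049])-p["eef_pos"])*50)
f=lambda i,c:cv2.resize(i[c[1]-40:c[1]+40,c[0]-40:c[0]+40,::-1],(400,400),interpolation=2)
cv2.imwrite("pics/near2.png",np.hstack([f(a,(225,215)),f(b,(175,250))]))
```

```text
[0.50879397 0.36449135 0.05559874] [ 0.06995228 -0.06232504  0.32974251]
```

View pics/near2.png

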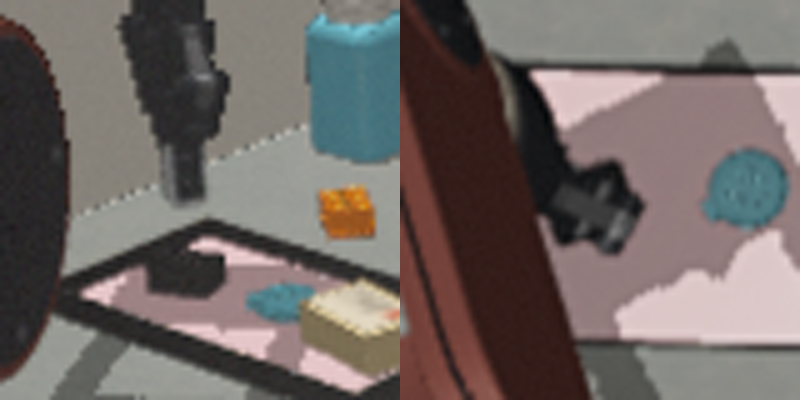

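The fingertips (222,214) stand straight above the loose heat sink (222,228) in the scene view, with a clear gap. I'll lower 6 mm to sit 25 mm above it and dwell more than 2 s.

Emit:
step_arm --slide '[[0,0,0.3],[0,0,0],[0,0,0],[0,0,0],[0,0,0],[0,0,0],[0,0,0],[0,0,0],[0,0,0],[0,0,0],[0,0,0],[0,0,0]]' --angular '[[0,0,0],[0,0,0],[0,0,0],[0,0,0],[0,0,0],[0,0,0],[0,0,0],[0,0,0],[0,0,0],[0,0,0],[0,0,0],[0,0,0]]' --hand '[0,0,0,0,0,0,0,0,0,0,0,0]'

```text
time: 11.27
eef_pos: [0.508, 0.3641, 0.0483]
tool_rot: [[-0.897, 0.443, -0.0], [0.443, 0.897, 0.0], [0.0, 0.0, -1.0]]
contact_force: [0.6, -0.4, 0.3]
finger_gap: -0.0001
finger_force: 0.0
```

Emit:
step_arm --slide '[[0,0,0],[0,0,0],[0,0,0],[0,0,0],[0,0,0],[0,0,0],[0,0,0],[0,0,0],[0,0,0],[0,0,0],[0,0,0],[0,0,0]]' --angular '[[0,0,0],[0,0,0],[0,0,0],[0,0,0],[0,0,0],[0,0,0],[0,0,0],[0,0,0],[0,0,0],[0,0,0],[0,0,0],[0,0,0]]' --hand '[0,0,0,0,0,0,0,0,0,0,0,0]'

```text
time: 12.27
eef_pos: [0.5079, 0.3641, 0.0483]
tool_rot: [[-0.897, 0.443, -0.0], [0.443, 0.897, -0.0], [0.0, -0.0, -1.0]]
contact_force: [0.3, -0.8, -0.4]
finger_gap: 0.0003
finger_force: 0.0
```

Emit:
step_arm --slide '[[0,0,0],[0,0,0],[0,0,0],[0,0,-0.5],[0,0,-1],[0,0,-1],[0,0,-1],[0,0,-1],[0,0,-1],[0,0,-1],[0,0,-0.5],[0,0,0]]' --angular '[[0,0,0],[0,0,0],[0,0,0],[0,0,0],[0,0,0],[0,0,0],[0,0,0],[0,0,0],[0,0,0],[0,0,0],[0,0,0],[0,0,0]]' --hand '[0,0,0,0,0,0,0,0,0,0,0,0]'

```text
time: 13.27
eef_pos: [0.5097, 0.365, 0.1924]
tool_rot: [[-0.897, 0.443, 0.006], [0.443, 0.897, 0.003], [-0.004, 0.005, -1.0]]
contact_force: [-0.5, 0.5, 0.7]
finger_gap: 0.0001
finger_force: 0.0
```

Run:
```python
from h import *
p=observe();print(p["eef_pos"],p["tool_rot"].T@(np.array([.567,-.082,.19])-p["eef_pos"])*50)
```

```text
[0.5097062  0.36504339 0.19235501] [-12.46590887 -18.77328797   0.06762366]
```

Emit:
step_arm --slide '[[-0.3,-0.4,0],[-0.57,-0.86,0],[-0.57,-0.86,0],[-0.57,-0.86,0],[-0.57,-0.86,0],[-0.57,-0.86,0],[-0.57,-0.86,0],[-0.57,-0.86,0],[-0.57,-0.86,0],[-0.57,-0.86,0],[-0.57,-0.86,0],[-0.57,-0.86,0]]' --angular '[[0,0,0],[0,0,0],[0,0,0],[0,0,0],[0,0,0],[0,0,0],[0,0,0],[0,0,0],[0,0,0],[0,0,0],[0,0,0],[0,0,0]]' --hand '[0,0,0,0,0,0,0,0,0,0,0,0]'

```text
time: 14.27
eef_pos: [0.5371, 0.1272, 0.186]
tool_rot: [[-0.896, 0.443, -0.004], [0.443, 0.896, -0.001], [0.003, -0.002, -1.0]]
contact_force: [0.2, -0.1, -0.1]
finger_gap: 0.0001
finger_force: 0.0
```

Emit:
step_arm --slide '[[-0.57,-0.86,0],[-0.57,-0.86,0],[-0.57,-0.86,0],[-0.57,-0.86,0],[-0.57,-0.86,0],[-0.57,-0.86,0],[-0.57,-0.86,0],[-0.57,-0.86,0],[-0.57,-0.86,0],[-0.57,-0.86,0],[-0.3,-0.4,0],[0,0,0]]' --angular '[[0,0,0],[0,0,0],[0,0,0],[0,0,0],[0,0,0],[0,0,0],[0,0,0],[0,0,0],[0,0,0],[0,0,0],[0,0,0],[0,0,0]]' --hand '[0,0,0,0,0,0,0,0,0,0,0,0]'

```text
time: 15.27
eef_pos: [0.5654, -0.0875, 0.1866]
tool_rot: [[-0.895, 0.445, -0.003], [0.445, 0.895, 0.0], [0.002, -0.001, -1.0]]
contact_force: [-0.7, 0.5, 0.6]
finger_gap: -0.0002
finger_force: 0.0
```

Emit:
step_arm --slide '[[0,0,0],[0,0,0]]' --angular '[[0,0,0],[0,0,0]]' --hand '[0,0]'

```text
time: 15.43
eef_pos: [0.5658, -0.0846, 0.1875]
tool_rot: [[-0.897, 0.443, -0.001], [0.443, 0.897, 0.001], [0.002, 0.0, -1.0]]
contact_force: [0.4, 0.6, -0.8]
finger_gap: -0.0002
finger_force: 0.0
```

Run:
```python
from h import *
p=observe();print(p["eef_pos"],p["tool_rot"].T@(np.array([.567,-.082,.031])-p["eef_pos"])*50)
```

```text
[ 0.5657526  -0.08457654  0.18753982] [-0.01151143  0.14158176  7.8270105 ]
```

Emit:
step_arm --slide '[[0,0.13,0.5],[0,0,1],[0,0,1],[0,0,1],[0,0,1],[0,0,1],[0,0,1],[0,0,0.6],[0,0,0.3],[0,0,0.1],[0,0,0],[0,0,0]]' --angular '[[0,0,0],[0,0,0],[0,0,0],[0,0,0],[0,0,0],[0,0,0],[0,0,0],[0,0,0],[0,0,0],[0,0,0],[0,0,0],[0,0,0]]' --hand '[0,0,0,0,0,0,0,0,0,0,0,0]'

```text
time: 16.43
eef_pos: [0.5684, -0.0832, 0.0394]
tool_rot: [[-0.897, 0.443, 0.002], [0.443, 0.897, -0.0], [-0.002, 0.0, -1.0]]
contact_force: [0.6, -0.2, -0.5]
finger_gap: 0.0
finger_force: 0.0
```

Run:
```python
from h import *
a=capture("scene");p=observe();print(p["eef_pos"],p["tool_rot"].T@(np.array([.567,-.082,.031])-p["eef_pos"])*50)
cv2.imwrite("pics/near3.png",cv2.resize(a[215:295,310:410,::-1],(500,400),interpolation=2))
```

```text
[ 0.56856139 -0.08330491  0.03963618] [0.09987557 0.02376044 0.43159129]
```

View pics/near3.png

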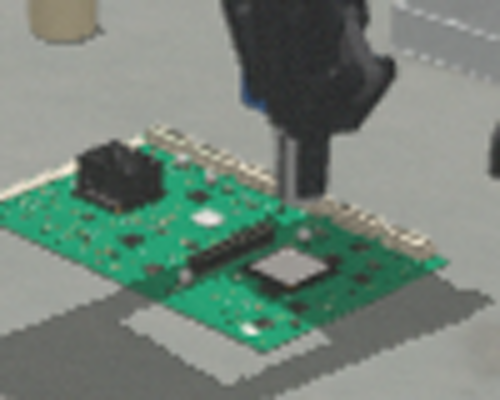

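The fingertips (370,255) stand over the silver lid (368,268), clear of it and of the fitted heat sink. I'll lower 8 mm, dwell more than 2 s, then draw back up.

Emit:
step_arm --slide '[[0.1,0,0.2],[0,0,0.2],[0,0,0],[0,0,0],[0,0,0],[0,0,0],[0,0,0],[0,0,0],[0,0,0],[0,0,0],[0,0,0],[0,0,0]]' --angular '[[0,0,0],[0,0,0],[0,0,0],[0,0,0],[0,0,0],[0,0,0],[0,0,0],[0,0,0],[0,0,0],[0,0,0],[0,0,0],[0,0,0]]' --hand '[0,0,0,0,0,0,0,0,0,0,0,0]'

```text
time: 17.48
eef_pos: [0.5657, -0.0822, 0.0303]
tool_rot: [[-0.897, 0.443, -0.0], [0.443, 0.897, 0.0], [0.0, -0.0, -1.0]]
contact_force: [0.1, -0.2, -1.0]
finger_gap: 0.0002
finger_force: 0.0
```

Emit:
step_arm --slide '[[0,0,0],[0,0,0],[0,0,0],[0,0,0],[0,0,0],[0,0,0],[0,0,0],[0,0,0],[0,0,0],[0,0,0],[0,0,0],[0,0,0]]' --angular '[[0,0,0],[0,0,0],[0,0,0],[0,0,0],[0,0,0],[0,0,0],[0,0,0],[0,0,0],[0,0,0],[0,0,0],[0,0,0],[0,0,0]]' --hand '[0,0,0,0,0,0,0,0,0,0,0,0]'

```text
time: 18.48
eef_pos: [0.5657, -0.0822, 0.0303]
tool_rot: [[-0.897, 0.443, 0.0], [0.443, 0.897, -0.0], [-0.0, -0.0, -1.0]]
contact_force: [-0.2, -0.0, 0.2]
finger_gap: 0.0001
finger_force: 0.0
```

Emit:
step_arm --slide '[[0,0,0],[0,0,0],[0,0,0],[0,0,0],[0,0,-0.5],[0,0,-1],[0,0,-1],[0,0,-1],[0,0,-1],[0,0,-1],[0,0,-1],[0,0,-1]]' --angular '[[0,0,0],[0,0,0],[0,0,0],[0,0,0],[0,0,0],[0,0,0],[0,0,0],[0,0,0],[0,0,0],[0,0,0],[0,0,0],[0,0,0]]' --hand '[0,0,0,0,0,0,0,0,0,0,0,0]'

```text
time: 19.48
eef_pos: [0.5657, -0.0822, 0.1822]
tool_rot: [[-0.897, 0.443, 0.001], [0.443, 0.897, -0.0], [-0.001, 0.0, -1.0]]
contact_force: [-0.0, -0.3, 0.0]
finger_gap: 0.0001
finger_force: 0.0
```

Emit:
step_arm --slide '[[0,0,-1],[0,0,-1],[0,0,-1],[0,0,-0.5],[0,0,0],[0,0,0],[0,0,0],[0,0,0]]' --angular '[[0,0,0],[0,0,0],[0,0,0],[0,0,0],[0,0,0],[0,0,0],[0,0,0],[0,0,0]]' --hand '[0,0,0,0,0,0,0,0]'

```text
time: 20.15
eef_pos: [0.5648, -0.082, 0.2485]
tool_rot: [[-0.897, 0.443, -0.003], [0.443, 0.897, 0.001], [0.003, -0.001, -1.0]]
contact_force: [0.6, -0.2, -0.9]
finger_gap: -0.0002
finger_force: 0.0
```

```bash
python3 -c "
from plant import *
print(finish_job())"
```

```text
the job is handed in; nothing more can be done
None
```

I pressed and released the call button, pointed at the loose heat sink and then the bare chip for over 2 s each from about 25 mm above, and drew back to about 25 cm. I felt no contact apart from the button and handed the job in at about 20 s; no verdict came back.

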